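# Clamp a glued book in the binding press

## Task

Take the red book from the rack and lower it gently, spine up, into the middle of the press bay, and let go of it. Then flip the yellow safety catch fully over, away from the lever; only after that take the lever by its black handle, pull it towards the robot's side of the press all the way to its stop and finish holding it there, so that the book stays squeezed. Do not let go at the end, and leave the other books, the glue bottle and the tape roll alone.

Things in the scene. Friction and masses are not known exactly. Their poses are not given: they have to be found in the camera images.
- book_red: Red hardback, 35 thick (its x) by 120 wide (its y) by 170 tall (its z), 0.3 to 0.6 kg, standing spine up in one of the three rack slots (any one), with a small white label on the spine. Origin: centre of its underside. Turned half round about z it is the same for the job.
- book_blue: Blue hardback of the same size (35 x 120 x 170), standing in another rack slot. Leave it. Origin: centre of its underside.
- book_green: Green hardback of the same size (35 x 120 x 170), standing in another rack slot. Leave it. Origin: centre of its underside.
- rack: Fixed plywood rack, 280 (x) by 150 (y). Floor plate 12 thick; three slots 95 apart along its x, at x = -95, 0 and +95, each between two walls 5 thick, 43 apart and reaching 72 above the table. The books stand on the plate, their thickness along the rack's x. Origin: centre of its underside, on the table.
- press: Fixed blue bench press, base plate 20 thick, x -100 to 130, y -175 to 155. Origin on the table, below the lever's pivot line; x points away from the robot's side, y left as seen by the robot. Front jaw: inner face x = -50, y 0 to 140, top z = 120. Lever at y = -40, pivot along y at (0, -40, 45). Catch hinged along x at (10, -95, 100), on a post at x -22 to -2 that reaches z = 95.
- bay (a point): Middle of the press bay, on the base plate (20 above the table), at press (-14, 70, 20); axes as the press. The open bay is 72 long in x (front jaw to plate) and about 130 wide in y, open above and at the sides. The book goes in with its thickness along x; its upper 60 mm stand out above the jaws.
- plate: Light wooden plate of the moving rear jaw, 10 (x) by 130 by 85, top at 111 over the table; open, its face is at press x = 22. The lever moves the jaw 45 per rad towards the front jaw; it meets a book standing against the front jaw at about 0.82 rad; springs behind it (3 N per mm) then give until the lever's stop. Origin: at the press origin when open, moves with the plate.
- lever (a joint): Lever angle: 0 at rest (leaning 0.5 rad away from the robot's side), 1.0 at its stop (leaning 0.5 rad towards it). Steel shaft 14 x 12. A spring returns it when released (3 N at the handle at the start, 6 N at the end, 12 to 14 N with a book clamped). The closed catch only guards it and would give way: forcing the lever past the closed catch damages the press.
- handle: Round black handle on the lever, 18 diameter, 100 long, sticking out from the lever's top towards the press's -y, parallel to y, 170 from the pivot; it turns freely on its own axis. Origin: where it meets the shaft (press (81, -40, 194) at rest).
- lever_grip (a point): Point on the axis of the black handle to take it at, 58 from the shaft; at rest at press (81, -98, 194). It moves on a circle of radius 170 about the pivot line.
- catch (a joint): Catch angle: 0 to 0.15 (closed) at the start, 1.2 fully flipped. Flipping turns its tab away from the lever, to the press's -y, and lifts its arm from in front of the lever's shaft. Stays where it is left; about 1 N at the tab moves it.
- catch_tip (a point): Upper end of the catch's yellow tab, a bar 12 x 12 with a round end, 70 long from the hinge. At 0 it leans 0.35 rad towards the lever (tip at press (10, -71, 166)); at 1.2 it leans 0.85 rad to the other side (tip at (10, -148, 146)). A second yellow arm, 68 long, starts level from the hinge towards the lever and turns with it.
- glue: Loose orange glue bottle, 56 diameter, 140 tall. Leave it. Origin: centre of its underside.
- tape: Loose brown tape roll lying flat, 100 outside diameter, 48 high. Leave it. Origin: centre of its underside.
Things that resemble listed ones, but are neither listed nor needed, are in the scene too. Of the things shaped like the book_red, the red one is meant. There is more than one size of the glue; the job needs the smaller.

How it is judged:
By the outcome, as a careful person would: the job done as asked, in the order asked, and still so for the second after the job is handed in, while the arm keeps its last pose, push and grip.
It also fails if it takes over 67 s, if anything falls off the work surface, if the arm or the gripper's body presses on something with over 40 N, if the wrist force passes 120 N, or if a joint passes its speed limit or range.

## Robot

A 6-joint arm with a two-finger parallel gripper is mounted at the origin on the work surface. World frame = base frame: x ahead of the robot, y to its left, z up, the work surface at z = 0. Lengths are in m, angles in rad, forces in N, time in s.
With the tool pointing down it reaches from about 0.35 to 0.775 m from the base axis. Payload 5.5 kg.
Tool frame: the origin (TCP) lies between the finger pads; the fingertips stand 19 mm ahead of it and the grasp point (between the pads) is the TCP; z points along the fingers, x is the direction in which the jaws open and shut, and the axes are right-handed (so a half turn about z gives the same grasp; the last joint's range is limited). The gripper opens to 85 mm and grips with 20 to 120 N. Pads are 22 mm wide; open, the fingers measure 114 mm over their backs; the gripper's body (76 mm by 85 mm) begins 54 mm behind the grasp point. The pads swing forward as they close: fully open they stand 13 mm farther back than shut.
Start: joints at [-1.353, 0.313, 0.046, 1.304, 0, 1.431], TCP at [0.201, -0.539, 0.25] pointing down, gripper open.
Joint ranges: [-2.76, 2.76], [-0.86, 1.69], [-1.03, 1.26], [-2.2, 2.34], [-1.47, 1.5], [-3.14, 3.14]. Speed limits (rad/s): [2.57, 2.57, 3.14, 3.14, 3.14, 3.14].

## Interface

Orientations are given as a unit quaternion [w, x, y, z].
In Python, from workcell import env gives the robot as it stands. The module is installed in compiled form; this text tells all that it offers.
- The arm moves only by the tool carry_out, never from a script. Its argument "steps" is a list of rows, each a list of 7 numbers: the gripper command: -1 is shut, 1 is fully open, values between are in proportion, then the shift along the tool's x, y, z in m, then the turn, a rotation vector about the tool's x, y, z in rad. A call has 1 to 20 rows; each row shifts and turns the commanded pose from where the row before left it, along the tool's axes as they then stand; what a row does not reach is not made up. A row lasts 1/8 s, in which the tool goes at most 62.5 mm and 10.7 degrees, less where a joint would pass 70% of its speed; a pose out of reach is approached as far as the arm can. A call with a gripper value outside its range is refused whole. The fingers move at their own pace and stop on an object; "grip_force" is the grip in N (left out, the last holds). Time passes only in rows, so rows that do not move let the fingers close. It gives the time, the measured TCP pose, the force and the opening at its end, in the units of the state.
- env.get_state(): the state, without advancing time (a new reading comes with each control period).
- env.read_camera(name): name is "side" or "top" or "wrist"; returns a dict with "color" (420x560x3 uint8, red, green, blue), "K" (3x3 intrinsics, pixels), "R" (3x3) and "t" (3): a world point X has camera coordinates R X + t. Camera axes: x right, y down, z forward; pixel columns grow to the right and rows downward; lengths in m; the calibration is good to about 2 mm. A picture is of the moment at which its call begins. There is no depth.
- env.hand_in(): hands the job in, once; it reports no verdict.
The state is a dict: "clock": time; "joint_pos": joint angles; "qvel": joint speeds; "tau": joint torques, N m; "tcp_pos": TCP position; "orientation": TCP orientation; "wrist_force": force on the tool from outside, world axes, zero at the start; "ft_torque": the same for the moment, N m; "finger_gap": finger opening in m.
Only numpy, scipy, OpenCV 4.12 (cv2) and the standard library are available. Lean on these libraries where they do the work, as an engineer would, in place of code of your own. Each camera call takes 0.05 s, during which the arm holds its last target. There are 200 camera calls.

## Working session

There is one attempt and no reset: what is moved stays moved. The work goes in short steps, Python scripts to look and compute and a tool call to move; the robot and the scene stay as the last step left them, time stands still between calls to the robot, and variables do not carry over. Pictures are saved under pics/ and viewed, about 8 in all and at most 12, crops included, and the job is handed in when it is done.

Besides the shell and the picture viewer there is one more tool, called after "Call:" in YAML: its name, and indented under it one key for each argument. carry_out: Moves the arm, as the interface text tells. Its arguments: {"type":"object","properties":{"steps":{"type":"array","items":{"type":"array","items":{"type":"number"}}},"grip_force":{"type":"number"}},"required":["steps"]}

```bash
mkdir -p pics
cat > h.py <<'E'
import numpy as np, cv2
from workcell import env
def snap(n,f):
    c=env.read_camera(n); cv2.imwrite('pics/'+f,cv2.cvtColor(c['color'],cv2.COLOR_RGB2BGR)); np.savez('pics/'+f+'.npz',**{k:np.array(c[k]) for k in('K','R','t')}); return c
def cal(f): return np.load('pics/'+f+'.npz')
def ray(c,uv):
    d=c['R'].T@np.linalg.inv(c['K'])@[uv[0],uv[1],1]; o=-c['R'].T@c['t']; return o,d
def atz(c,uv,z):
    o,d=ray(c,uv); return o+d*(z-o[2])/d[2]
def proj(c,X):
    p=c['K']@(c['R']@np.array(X)+c['t']); return p[:2]/p[2]
def tri(c1,u1,c2,u2):
    o1,d1=ray(c1,u1);o2,d2=ray(c2,u2)
    s=np.linalg.lstsq(np.c_[d1,-d2],o2-o1,rcond=None)[0]
    a=o1+d1*s[0];b=o2+d2*s[1]; return (a+b)/2,np.linalg.norm(a-b)
E
python3 - <<'E'
from h import *
for n in('top','side'):
    c=snap(n,n+'1.png'); print(n,c['K'].round(1).tolist(),(-c['R'].T@c['t']).round(3))
a=[cv2.imread('pics/%s1.png'%n) for n in('top','side')]
print(env.get_state())
E
```

```text
top [[507.9, 0.0, 286.5], [0.0, 507.9, 210.8], [0.0, 0.0, 1.0]] [0.372 0.053 1.432]
side [[409.0, 0.0, 276.1], [0.0, 409.0, 213.9], [0.0, 0.0, 1.0]] [0.366 0.794 0.862]
{'clock': 0.1, 'joint_pos': array([-1.35260514e+00,  3.13937221e-01,  4.50777496e-02,  1.30359764e+00,
        4.50365839e-05,  1.43121230e+00]), 'qvel': array([-0.00156069, -0.00021033,  0.00413926,  0.00131505,  0.00047541,
       -0.00028679]), 'tau': array([ 2.86273425e-03, -4.81727350e+01,  2.99242651e+01,  1.27934193e-02,
       -1.31897568e-04,  4.82633538e-06]), 'tcp_pos': array([ 0.20127787, -0.53816338,  0.24948516]), 'orientation': array([-5.80185904e-04,  8.21641718e-01, -5.70003682e-01, -5.94509137e-04]), 'wrist_force': array([0.66600831, 0.60164543, 0.27288585]), 'ft_torque': array([-0.0263784 , -0.05061043,  0.02571698]), 'finger_gap': 0.08544800818233905}
```

View pics/top1.png

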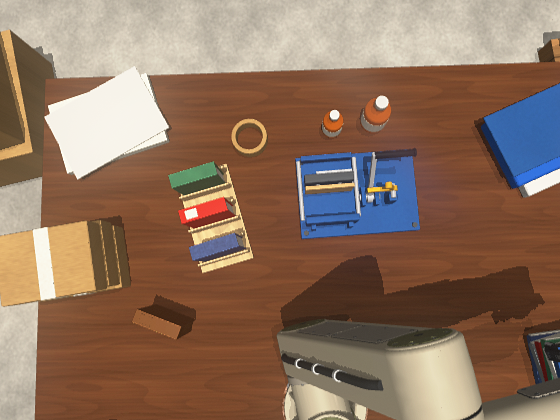

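View pics/side1.png

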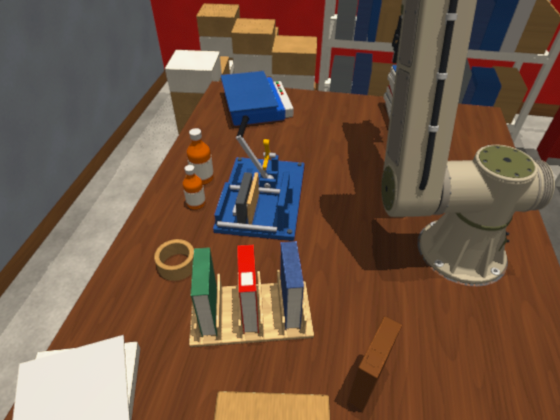

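The top view shows three books in the rack: green (195,178), red with a white label (205,212), and blue (218,245). The press is at (358,195), with the yellow catch at (383,188) and the black handle at (395,153). Of the two orange bottles, (333,122) is the smaller. The only red object is the one at (205,212), so I'll confirm it in an enlarged crop.

Run:
```python
from h import *
im=cv2.imread('pics/top1.png'); s=cv2.imread('pics/side1.png')
f=lambda a,k:cv2.resize(a,None,fx=k,fy=k,interpolation=cv2.INTER_CUBIC)
A=f(im[140:290,150:260],4)[:600]  # 440w x600
cv2.imwrite('pics/cA.png',f(im[150:280,160:260],4.5))
B=f(im[140:245,290:425],5.5)
cv2.imwrite('pics/cB.png',B)
print(B.shape)
c=cal('top1.png')
# rough
print(atz(c,(207,212),.182),atz(c,(358,195),.02))
```

```text
(578, 742, 3)
[0.51656807 0.28508437 0.182     ] [ 0.57156116 -0.10941405  0.02      ]
```

View pics/cA.png

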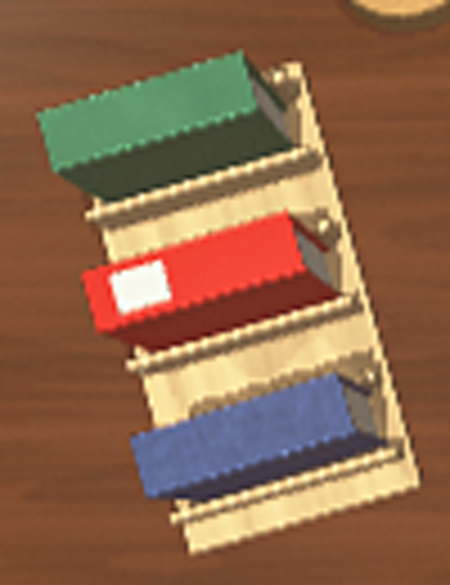

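View pics/cB.png

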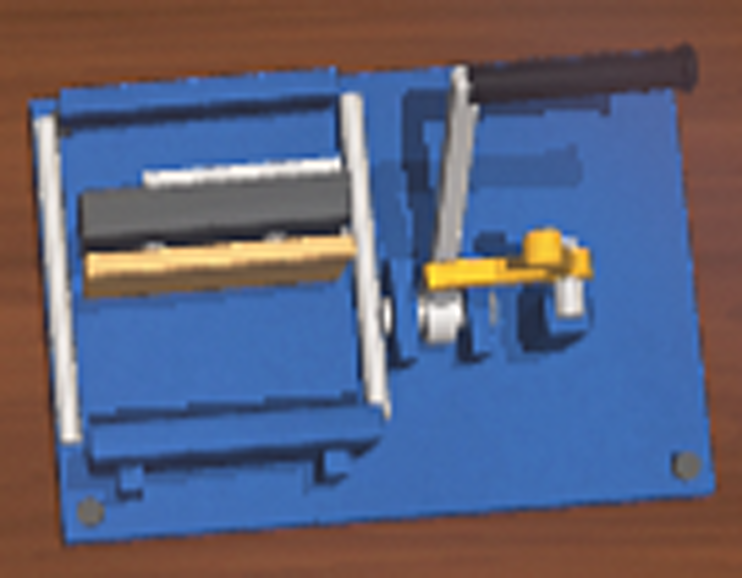

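The crop confirms the red book with the white label in the middle slot. Its spine corners are at crop (82,270), (290,213), (308,270) and (103,332). The press crop shows base corners at (30,100), (65,543) and (715,495), the handle end at (690,68), and the catch closed at about (543,243).

```bash
cat > m.py <<'E'
from h import *
from scipy.optimize import least_squares
c=cal('top1.png')
def fit(P,U,x0):
    P=np.array(P)/1000;U=np.array(U)
    def T(q,p): s,k=np.sin(q[2]),np.cos(q[2]); return np.array([q[0]+k*p[0]-s*p[1],q[1]+s*p[0]+k*p[1],p[2]])
    r=least_squares(lambda q:np.ravel([proj(c,T(q,p))-u for p,u in zip(P,U)]),x0)
    return r.x,r.fun.reshape(-1,2),lambda p:T(r.x,np.array(p)/1000)
A=lambda L:[((u+.5)/4.5-.5+160,(v+.5)/4.5-.5+150) for u,v in L]
B=lambda L:[((u+.5)/5.5-.5+290,(v+.5)/5.5-.5+140) for u,v in L]
b,rb,Tb=fit([(17.5,60,182),(17.5,-60,182),(-17.5,-60,182),(-17.5,60,182)],A([(82,270),(290,213),(308,270),(103,332)]),[.52,.28,0.2])
r,rr,Tr=fit([(140,-75,12),(-140,-75,12),(-140,75,12)],A([(298,63),(418,483),(190,553)]),[.52,.28,.2])
p,rp,Tp=fit([(130,155,20),(-100,155,20),(-100,-175,20),(81,-140,194)],B([(30,100),(65,543),(715,495),(690,68)]),[.57,-.1,0])
if __name__=='__main__':
    np.set_printoptions(precision=4,suppress=True)
    print('book',b,rb.ravel()); print('rack',r,rr.ravel()); print('press',p,rp.ravel())
    for n,q in dict(bay=(-14,70,20),handle0=(81,-40,194),grip=(81,-98,194),gripend=(-81,-98,194),tip0=(10,-71,166),tip15=(10,-81,168)).items(): print(n,Tp(q),(proj(c,Tp(q))-[290,140]+.5)*5.5-.5)
    for q in [(-50,140,120),(-50,0,120),(22,135,111),(22,5,111)]: print(q,(proj(c,Tp(q))-[290,140]+.5)*5.5-.5)
E
python3 m.py
python3 - <<'E'
from h import *
from m import *
im=cv2.imread('pics/side1.png'); s=cal('side1.png') if 0 else np.load('pics/side1.png.npz')
k=5
off=(205,120); I=cv2.resize(im[120:240,205:315],None,fx=k,fy=k,interpolation=cv2.INTER_CUBIC)
for q in [(130,155,20),(-100,155,20),(-100,-175,20),(130,-175,20),(81,-40,194),(81,-140,194),(81,-98,194),(10,-71,166),(10,-95,100),(-50,140,120),(-50,0,120),(22,135,111),(22,5,111)]:
    u=(proj(s,Tp(q))-off+.5)*k-.5
    cv2.circle(I,tuple(int(v) for v in u),3,(0,255,255),-1); cv2.circle(I,tuple(int(v) for v in u),4,(0,0,0),1)
J=cv2.resize(im[235:345,185:315],None,fx=3,fy=3,interpolation=cv2.INTER_CUBIC)
for T,L in ((Tb,[(x,y,182) for x in(17.5,-17.5) for y in(60,-60)]),(Tr,[(x,y,12) for x in(140,-140) for y in(75,-75)])):
    for q in L:
        u=(proj(s,T(q))-(185,235)+.5)*3-.5; cv2.circle(J,tuple(int(v) for v in u),3,(255,255,0),-1)
H=np.zeros((600,800,3),np.uint8)
I=I[:600];H[:I.shape[0],:400]=I[:,:400] if 0 else cv2.resize(I,(400,int(I.shape[0]*400/I.shape[1])))[:600] if 0 else H[:I.shape[0],:400]
cv2.imwrite('pics/o1.png',np.hstack([cv2.resize(I,(500,545)),np.vstack([cv2.resize(J,(300,254)),np.zeros((291,300,3),np.uint8)])]))
E
```

```text
book [0.5222 0.2948 0.2595] [ 0.344   0.3382  0.3286 -0.5154  0.0635  0.1909 -0.7351 -0.0194]
rack [0.5208 0.2976 0.2658] [-0.1104 -0.6627  0.4797  0.3657 -0.3767  0.2628]
press [ 0.5617 -0.0972  0.0494] [-0.0919 -0.3592 -0.2429  0.1177  0.6294 -0.0945 -0.268   0.2844]
bay [ 0.5443 -0.028   0.02  ] [217.6036 362.3563]
handle0 [ 0.6446 -0.1332  0.194 ] [465.4334  87.0364]
grip [ 0.6475 -0.1911  0.194 ] [594.7352  76.9097]
gripend [ 0.4857 -0.1991  0.194 ] [630.6722 435.1918]
tip0 [ 0.5752 -0.1676  0.166 ] [539.1866 247.5431]
tip15 [ 0.5757 -0.1776  0.168 ] [561.9132 245.1321]
(-50, 140, 120) [ 87.0658 423.2878]
(-50, 0, 120) [383.9166 400.7305]
(22, 135, 111) [ 85.7047 274.8519]
(22, 5, 111) [357.7798 253.8702]
```

View pics/o1.png

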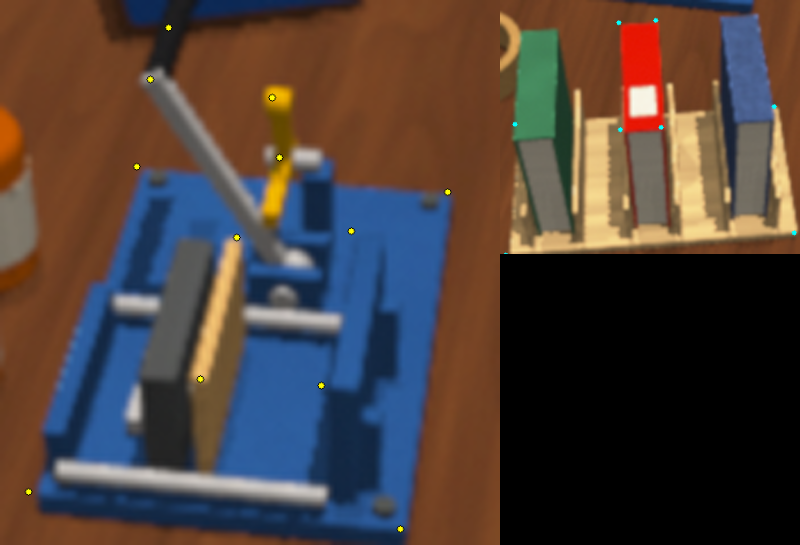

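The overlay on the side view agrees to about 2 px (roughly 5 mm), which is good enough to approach. Heading to above the red book.

Call:
carry_out:
  steps:
    - [1, 0, 0, -0.006, 0, 0, -0.164]
    - [1, 0, 0, -0.006, 0, 0, -0.164]
    - [1, 0, 0, -0.006, 0, 0, -0.164]
    - [1, 0, 0, -0.006, 0, 0, -0.164]
    - [1, 0, 0, -0.006, 0, 0, -0.164]
    - [1, 0, 0, -0.006, 0, 0, -0.164]
    - [1, 0, 0, -0.006, 0, 0, -0.164]
    - [1, 0, 0, -0.006, 0, 0, -0.164]
    - [1, 0, 0, -0.006, 0, 0, -0.164]
  grip_force: 60

```text
clock: 1.23
tcp_pos: [0.2013, -0.5384, 0.3039]
orientation: [-0.001, 0.991, 0.134, -0.0]
wrist_force: [-0.1, -0.5, -0.6]
finger_gap: 0.0854
```

Call:
carry_out:
  steps:
    - [1, 0.0262, -0.0362, 0, 0, 0, 0]
    - [1, 0.0262, -0.0362, 0, 0, 0, 0]
    - [1, 0.0262, -0.0362, 0, 0, 0, 0]
    - [1, 0.0262, -0.0362, 0, 0, 0, 0]
    - [1, 0.0262, -0.0362, 0, 0, 0, 0]
    - [1, 0.0262, -0.0362, 0, 0, 0, 0]
    - [1, 0.0262, -0.0362, 0, 0, 0, 0]
    - [1, 0.0262, -0.0362, 0, 0, 0, 0]
    - [1, 0.0262, -0.0362, 0, 0, 0, 0]
    - [1, 0.0262, -0.0362, 0, 0, 0, 0]
    - [1, 0.0262, -0.0362, 0, 0, 0, 0]
    - [1, 0.0262, -0.0362, 0, 0, 0, 0]
    - [1, 0.0262, -0.0362, 0, 0, 0, 0]
    - [1, 0.0262, -0.0362, 0, 0, 0, 0]
    - [1, 0.0262, -0.0362, 0, 0, 0, 0]
    - [1, 0.0262, -0.0362, 0, 0, 0, 0]
    - [1, 0.0262, -0.0362, 0, 0, 0, 0]
    - [1, 0.0262, -0.0362, 0, 0, 0, 0]
    - [1, 0.0262, -0.0362, 0, 0, 0, 0]
    - [1, 0, 0, 0, 0, 0, 0]

```text
clock: 3.72
tcp_pos: [0.5035, 0.2573, 0.3028]
orientation: [0.0, 0.991, 0.133, -0.001]
wrist_force: [-0.8, -0.9, 0.6]
finger_gap: 0.0854
```

```bash
cat >> h.py <<'E'
from scipy.spatial.transform import Rotation as Ro
def togo(X,yaw):
    s=env.get_state(); q=s['orientation']; R=Ro.from_quat([*q[1:],q[0]]).as_matrix()
    c,n=np.cos(yaw),np.sin(yaw); G=np.array([[c,n,0],[n,-c,0],[0,0,-1.]])
    G=min((G,G@np.diag([-1,-1,1])),key=lambda g:-np.trace(R.T@g))
    print('t',s['clock'],'tcp',s['tcp_pos'].round(4),'F',s['wrist_force'].round(1),'gap',round(s['finger_gap'],4),'\n shift',(R.T@(np.array(X)-s['tcp_pos'])).round(4),'rot',Ro.from_matrix(R.T@G).as_rotvec().round(3))
E
python3 - <<'E'
from h import *
from m import Tb,Tr
togo([.522,.296,.25],.262)
c=snap('wrist','w1.png'); im=cv2.imread('pics/w1.png')
for T,L,k in ((Tb,[(x,y,182) for x in(17.5,-17.5) for y in(60,-60)],(255,255,0)),(Tr,[(x,y,72) for x in(21.5,-21.5) for y in(75,-75)],(0,255,0))):
    for q in L: cv2.circle(im,tuple(int(round(v)) for v in proj(c,T(q))),3,k,-1)
cv2.imwrite('pics/w1o.png',im)
E
```

```text
t 3.725 tcp [0.5035 0.2573 0.3028] F [-0.8 -0.9  0.6] gap 0.0854 
 shift [ 0.0281 -0.0325  0.0528] rot [-0.     0.002  0.004]
```

View pics/w1o.png

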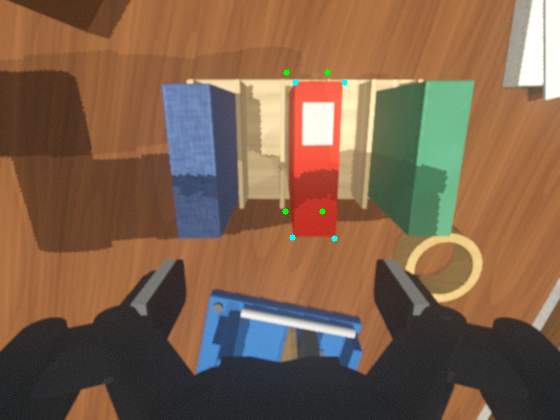

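The wrist view shows the red book's spine corners at (292,82), (342,83), (337,236) and (292,236), within 3 px of prediction. Grasp next.

Call:
carry_out:
  steps:
    - [1, 0.014, -0.016, 0, 0, 0, 0]
    - [1, 0.014, -0.0165, 0, 0, 0, 0]
    - [1, 0, 0, 0.03, 0, 0, 0]
    - [1, 0, 0, 0.03, 0, 0, 0]
    - [1, 0, 0, 0.03, 0, 0, 0]
    - [1, 0, 0, 0.03, 0, 0, 0]
    - [1, 0, 0, 0.02, 0, 0, 0]
    - [1, 0, 0, 0.013, 0, 0, 0]
    - [-1, 0, 0, 0, 0, 0, 0]
    - [-1, 0, 0, 0, 0, 0, 0]
    - [-1, 0, 0, 0, 0, 0, 0]
    - [-1, 0, 0, 0, 0, 0, 0]
    - [-1, 0, 0, 0, 0, 0, 0]
    - [-1, 0, 0, 0, 0, 0, 0]
  grip_force: 60

```text
clock: 5.52
tcp_pos: [0.5227, 0.2939, 0.1526]
orientation: [-0.0, 0.991, 0.131, 0.001]
wrist_force: [0.7, -0.8, 5.9]
finger_gap: 0.0342
```

Call:
carry_out:
  steps:
    - [-1, 0, 0, -0.01, 0, 0, 0]
    - [-1, 0, 0, -0.02, 0, 0, 0]
    - [-1, 0, 0, -0.02, 0, 0, 0]
    - [-1, 0, 0, -0.025, 0, 0, 0]
    - [-1, 0, 0, -0.025, 0, 0, 0]
    - [-1, 0, 0, -0.025, 0, 0, 0]
    - [-1, 0, 0, -0.02, 0, 0, 0]
    - [-1, 0, 0, -0.015, 0, 0, 0]
    - [-1, 0, 0, 0, 0, 0, 0]

```text
clock: 6.65
tcp_pos: [0.5221, 0.2938, 0.3121]
orientation: [-0.0, 0.991, 0.131, 0.001]
wrist_force: [0.3, -0.1, -3.8]
finger_gap: 0.0345
```

Run:
```python
from h import *
from m import Tp
snap('side','s2.png'); snap('top','t2.png'); c=snap('wrist','w2.png'); im=cv2.imread('pics/w2.png')
B=Tp((-14,70,20)); togo([B[0],B[1],.31],.0494)
cv2.imwrite('pics/w2o.png',np.hstack([cv2.resize(im,(400,300)),cv2.resize(cv2.imread('pics/s2.png'),(400,300))]))
```

```text
t 6.8 tcp [0.5214 0.2935 0.3101] F [-0.3 -0.9 -4.4] gap 0.0344 
 shift [-6.150e-02  3.163e-01  3.000e-04] rot [0.001 0.002 0.214]
```

View pics/w2o.png

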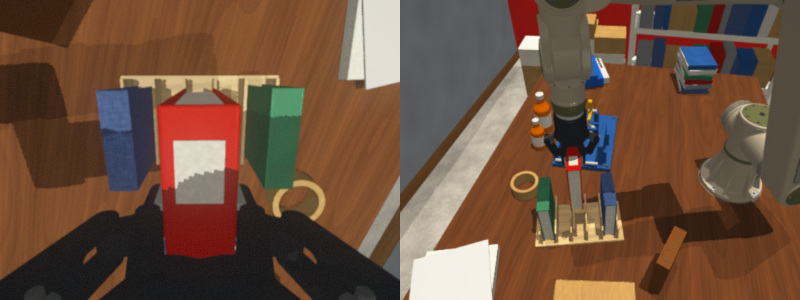

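Call:
carry_out:
  steps:
    - [-1, -0.0051, 0.0264, 0, 0, 0, 0]
    - [-1, -0.0051, 0.0264, 0, 0, 0, 0]
    - [-1, -0.0051, 0.0264, 0, 0, 0, 0]
    - [-1, -0.0051, 0.0264, 0, 0, 0, 0]
    - [-1, -0.0051, 0.0264, 0, 0, 0, 0]
    - [-1, -0.0051, 0.0264, 0, 0, 0, 0]
    - [-1, -0.0051, 0.0264, 0, 0, 0, 0]
    - [-1, -0.0051, 0.0264, 0, 0, 0, 0]
    - [-1, -0.0051, 0.0264, 0, 0, 0, 0]
    - [-1, -0.0051, 0.0264, 0, 0, 0, 0]
    - [-1, -0.0051, 0.0264, 0, 0, 0, 0]
    - [-1, -0.0051, 0.0264, 0, 0, 0, 0]
    - [-1, 0, 0, 0, 0, 0, 0.107]
    - [-1, 0, 0, 0, 0, 0, 0.107]
    - [-1, 0, 0, 0, 0, 0, 0]
    - [-1, 0, 0, 0, 0, 0, 0]

```text
clock: 8.8
tcp_pos: [0.5448, -0.0281, 0.3107]
orientation: [-0.0, 1.0, 0.025, -0.0]
wrist_force: [-0.6, -0.3, -4.0]
finger_gap: 0.0345
```

Run:
```python
from h import *
from m import Tp
B=Tp((-14,70,20)); togo([B[0],B[1],.31],.0494)
k=3;H=[]
for n,(u0,u1,v0,v1) in (('top',(290,425,120,250)),('side',(200,330,90,250))):
    c=snap(n,n+'3.png'); im=cv2.imread('pics/%s3.png'%n)
    I=cv2.resize(im[v0:v1,u0:u1],None,fx=k,fy=k,interpolation=cv2.INTER_CUBIC)
    for q,col in [((130,155,20),0),((-100,155,20),0),((-50,140,120),1),((-50,0,120),1),((22,135,111),1),((22,5,111),1)]:
        u=(proj(c,Tp(q))-(u0,v0)+.5)*k-.5; cv2.circle(I,tuple(int(v) for v in u),2,(0,255,255),-1)
    H.append(cv2.copyMakeBorder(I,0,480-I.shape[0],0,0,0))
cv2.imwrite('pics/o3.png',np.hstack(H))
```

```text
t 8.8 tcp [ 0.5448 -0.0281  0.3107] F [-0.6 -0.3 -4. ] gap 0.0345 
 shift [-0.0005 -0.0001  0.0007] rot [-0.     0.001  0.002]
```

View pics/o3.png

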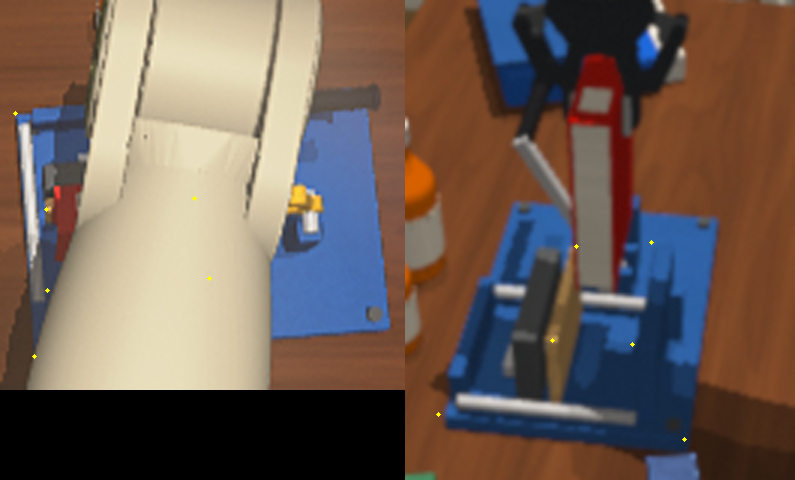

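The book hangs upright over the open bay between the plate (575,250)–(552,340) and the front jaw, and the overlay agrees to about 2 px. Lowering it.

Call:
carry_out:
  steps:
    - [-1, 0, 0, 0.02, 0, 0, 0]
    - [-1, 0, 0, 0.025, 0, 0, 0]
    - [-1, 0, 0, 0.025, 0, 0, 0]
    - [-1, 0, 0, 0.025, 0, 0, 0]
    - [-1, 0, 0, 0.02, 0, 0, 0]
    - [-1, 0, 0, 0.015, 0, 0, 0]
    - [-1, 0, 0, 0.008, 0, 0, 0]
    - [-1, 0, 0, 0.005, 0, 0, 0]
    - [-1, 0, 0, 0, 0, 0, 0]
    - [-1, 0, 0, 0, 0, 0, 0]

```text
clock: 10.15
tcp_pos: [0.5455, -0.0283, 0.1689]
orientation: [0.0, 1.0, 0.025, 0.001]
wrist_force: [0.7, 0.3, -3.6]
finger_gap: 0.0345
```

Call:
carry_out:
  steps:
    - [-1, 0, 0, 0.002, 0, 0, 0]
    - [-1, 0, 0, 0.002, 0, 0, 0]
    - [-1, 0, 0, 0.001, 0, 0, 0]
    - [-1, 0, 0, 0, 0, 0, 0]

```text
clock: 10.65
tcp_pos: [0.545, -0.0282, 0.1631]
orientation: [0.0, 1.0, 0.024, -0.0]
wrist_force: [-0.2, -0.3, -3.3]
finger_gap: 0.0342
```

Call:
carry_out:
  steps:
    - [-1, 0, 0, 0.001, 0, 0, 0]
    - [-1, 0, 0, 0.001, 0, 0, 0]
    - [-1, 0, 0, 0, 0, 0, 0]

```text
clock: 11.02
tcp_pos: [0.545, -0.0282, 0.1612]
orientation: [0.0, 1.0, 0.025, -0.0]
wrist_force: [0.4, -0.5, -3.2]
finger_gap: 0.0344
```

Call:
carry_out:
  steps:
    - [-1, 0, 0, 0.001, 0, 0, 0]
    - [-1, 0, 0, 0, 0, 0, 0]

```text
clock: 11.28
tcp_pos: [0.5452, -0.0283, 0.1606]
orientation: [0.0, 1.0, 0.025, 0.0]
wrist_force: [-1.6, -0.6, -0.4]
finger_gap: 0.0342
```

Call:
carry_out:
  steps:
    - [-1, 0, 0, 0.001, 0, 0, 0]
    - [-1, 0, 0, 0, 0, 0, 0]
    - [0.2, 0, 0, 0, 0, 0, 0]
    - [0.2, 0, 0, 0, 0, 0, 0]
    - [0.2, 0, 0, 0, 0, 0, 0]
    - [0.6, 0, 0, 0, 0, 0, 0]
    - [0.6, 0, 0, 0, 0, 0, 0]
    - [0.6, 0, 0, -0.01, 0, 0, 0]
    - [0.6, 0, 0, -0.02, 0, 0, 0]
    - [0.6, 0, 0, -0.04, 0, 0, 0]
    - [0.6, 0, 0, -0.04, 0, 0, 0]
    - [0.6, 0, 0, -0.03, 0, 0, 0]
    - [0.6, 0, 0, 0, 0, 0, 0]

```text
clock: 12.9
tcp_pos: [0.5465, -0.0285, 0.3027]
orientation: [0.001, 1.0, 0.024, 0.003]
wrist_force: [-0.0, -0.3, -0.8]
finger_gap: 0.0685
```

Run:
```python
from h import *
from m import Tp
snap('wrist','w4.png'); c=snap('side','s4.png'); snap('top','t4.png')
k=4; u0,v0=200,110
I=cv2.resize(cv2.imread('pics/s4.png')[v0:240,u0:320],None,fx=k,fy=k,interpolation=cv2.INTER_CUBIC)
J=cv2.resize(cv2.imread('pics/w4.png'),(320,240))
cv2.imwrite('pics/o4.png',np.hstack([I,cv2.copyMakeBorder(J,0,I.shape[0]-240,0,0,0)]))
togo([*Tp((10,-35,0))[:2],.30],.0494)
```

```text
t 13.05 tcp [ 0.5447 -0.0281  0.2985] F [ 0.4  0.1 -0.2] gap 0.0684 
 shift [ 0.0236  0.1048 -0.0015] rot [-0.     0.001 -0.   ]
```

View pics/o4.png

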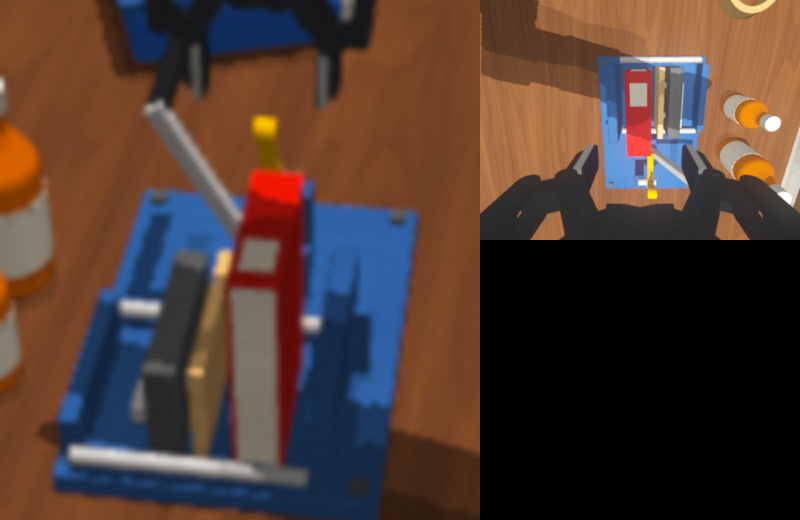

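The book stands upright and free in the bay. The catch tab tip is at crop (265,122) and the lever top at (155,105). I'll triangulate both with the earlier top view.

Run:
```python
from h import *
from m import Tp,B,p
s=cal('s4.png');t=cal('top1.png')
S=lambda u,v:((u+.5)/4-.5+200,(v+.5)/4-.5+110)
def inv(X):
    d=X-[p[0],p[1],0]; c,n=np.cos(p[2]),np.sin(p[2]); return np.array([c*d[0]+n*d[1],-n*d[0]+c*d[1],d[2]])*1000
for n,a,b in (('tip',S(265,122),B([(543,240)])[0]),('levertop',S(155,106),B([(461,75)])[0])):
    X,e=tri(s,a,t,b); print(n,X.round(4),'err',round(e,4),'press',inv(X).round(1))
for q in [(10,-71,166),(10,-81,168.6),(81,-40,194)]: print(q,(proj(s,Tp(q))-(200,110)+.5)*4-.5)
```

```text
tip [ 0.5749 -0.1693  0.1686] err 0.0065 press [  9.6 -72.7 168.6]
levertop [ 0.6454 -0.131   0.1997] err 0.0069 press [ 81.9 -37.9 199.7]
(10, -71, 166) [259.77655024 125.55234972]
(10, -81, 168.6) [261.7902469  114.60363817]
(81, -40, 194) [152.56358371 110.26033483]
```

Call:
carry_out:
  steps:
    - [-1, 0.006, 0.037, 0, 0, 0, 0]
    - [-1, 0.006, 0.037, 0, 0, 0, 0]
    - [-1, 0.006, 0.036, 0, 0, 0, 0]
    - [-1, 0, 0, 0, 0, 0, 0]
    - [-1, 0, 0, 0, 0, 0, 0]
    - [-1, 0, 0, 0, 0, 0, 0]
    - [-1, 0, 0, 0.03, 0, 0, 0]
    - [-1, 0, 0, 0.03, 0, 0, 0]
    - [-1, 0, 0, 0.03, 0, 0, 0]
    - [-1, 0, 0, 0.03, 0, 0, 0]
    - [-1, 0, 0, 0.0145, 0, 0, 0]
    - [-1, 0, 0, 0, 0, 0, 0]
  grip_force: 30

```text
clock: 14.55
tcp_pos: [0.5679, -0.1364, 0.1642]
orientation: [-0.0, 1.0, 0.025, -0.001]
wrist_force: [0.3, -0.5, 0.3]
finger_gap: -0.0003
```

Run:
```python
from h import *
from m import Tp
togo([*Tp((4,-40,0))[:2],.164],.0494)
snap('side','s5.png')
cv2.imwrite('pics/o5.png',cv2.resize(cv2.imread('pics/s5.png')[80:240,190:340],None,fx=3.7,fy=3.7,interpolation=cv2.INTER_CUBIC))
```

```text
t 14.55 tcp [ 0.5679 -0.1364  0.1642] F [ 0.3 -0.5  0.3] gap -0.0003 
 shift [-0.0002  0.0005  0.0002] rot [-0.001  0.002  0.   ]
```

View pics/o5.png

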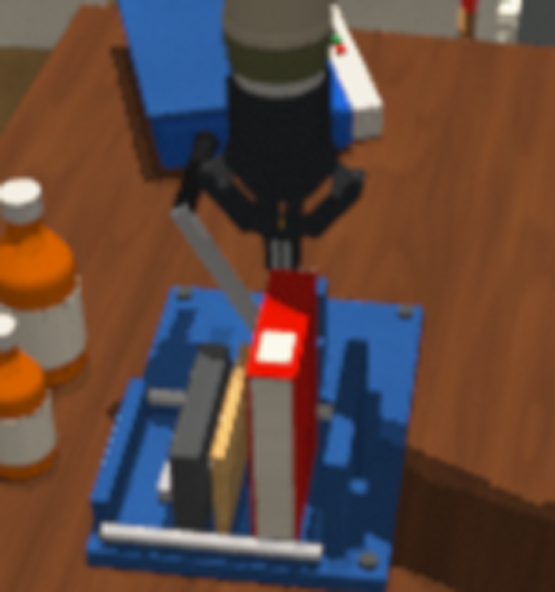

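The fingers are closed and clear of the lever, book and handle. Now pushing the tab away from the lever.

Call:
carry_out:
  steps:
    - [-1, 0, 0.008, 0, 0, 0, 0]
    - [-1, 0, 0.008, 0, 0, 0, 0]
    - [-1, 0, 0.008, 0, 0, 0, 0]
    - [-1, 0, 0.007, 0, 0, 0, 0]
    - [-1, 0, 0.007, 0, 0, 0, 0]
    - [-1, 0, 0.007, 0, 0, 0, 0]
    - [-1, 0, 0.007, 0.005, 0, 0, 0]
    - [-1, 0, 0.007, 0.005, 0, 0, 0]
    - [-1, 0, 0, 0, 0, 0, 0]

```text
clock: 15.72
tcp_pos: [0.571, -0.1968, 0.1539]
orientation: [0.0, 1.0, 0.024, -0.001]
wrist_force: [-0.2, 0.1, 0.0]
finger_gap: -0.0002
```

Call:
carry_out:
  steps:
    - [-1, 0, 0.006, 0, 0, 0, 0]
    - [-1, 0, 0.004, 0, 0, 0, 0]
    - [-1, 0, 0, 0, 0, 0, 0]

```text
clock: 16.1
tcp_pos: [0.5719, -0.2066, 0.1548]
orientation: [0.0, 1.0, 0.024, -0.0]
wrist_force: [0.3, 0.1, -0.3]
finger_gap: -0.0002
```

Call:
carry_out:
  steps:
    - [-1, 0, 0.002, 0, 0, 0, 0]
    - [-1, 0, 0.002, 0, 0, 0, 0]
    - [-1, 0, 0, 0, 0, 0, 0]

```text
clock: 16.48
tcp_pos: [0.5721, -0.2103, 0.1549]
orientation: [0.0, 1.0, 0.024, 0.0]
wrist_force: [0.0, 1.0, -0.4]
finger_gap: -0.0003
```

Call:
carry_out:
  steps:
    - [-1, 0, 0.002, 0, 0, 0, 0]
    - [-1, 0, 0.001, 0, 0, 0, 0]
    - [-1, 0, 0, 0, 0, 0, 0]

```text
clock: 16.85
tcp_pos: [0.5722, -0.2133, 0.1548]
orientation: [0.0, 1.0, 0.024, 0.0]
wrist_force: [-0.3, 0.8, 0.0]
finger_gap: 0.0001
```

Call:
carry_out:
  steps:
    - [-1, 0, 0.002, 0, 0, 0, 0]
    - [-1, 0, 0, 0, 0, 0, 0]

```text
clock: 17.1
tcp_pos: [0.5723, -0.2153, 0.1548]
orientation: [0.0, 1.0, 0.024, 0.0]
wrist_force: [-0.7, 1.8, -0.3]
finger_gap: 0.0001
```

Call:
carry_out:
  steps:
    - [-1, 0, 0.002, 0, 0, 0, 0]
    - [-1, 0, 0, 0, 0, 0, 0]

```text
clock: 17.35
tcp_pos: [0.5723, -0.2163, 0.1548]
orientation: [-0.001, 1.0, 0.025, 0.0]
wrist_force: [0.6, 5.3, 1.1]
finger_gap: 0.0003
```

Call:
carry_out:
  steps:
    - [-1, 0, 0.001, 0, 0, 0, 0]
    - [-1, 0, 0, 0, 0, 0, 0]

```text
clock: 17.6
tcp_pos: [0.5723, -0.2164, 0.1547]
orientation: [-0.002, 1.0, 0.025, -0.0]
wrist_force: [-0.7, 7.2, 2.5]
finger_gap: 0.0004
```

Call:
carry_out:
  steps:
    - [-1, 0, 0.001, 0, 0, 0, 0]
    - [-1, 0, 0, 0, 0, 0, 0]

```text
clock: 17.85
tcp_pos: [0.5723, -0.2166, 0.1547]
orientation: [-0.002, 1.0, 0.025, -0.0]
wrist_force: [-0.2, 10.3, 2.9]
finger_gap: 0.0
```

The force rises while the position stays put, so the catch is at its stop. Backing off and moving up.

Call:
carry_out:
  steps:
    - [-1, 0, -0.01, 0, 0, 0, 0]
    - [-1, 0, 0, -0.025, 0, 0, 0]
    - [-1, 0, 0, -0.04, 0, 0, 0]
    - [-1, 0, 0, -0.04, 0, 0, 0]
    - [0.3, 0, 0, -0.04, 0, 0, 0]
    - [0.3, 0, 0, 0, 0, 0, 0]
    - [0.3, 0, 0, 0, 0, 0, 0]
  grip_force: 60

```text
clock: 18.73
tcp_pos: [0.572, -0.2094, 0.2993]
orientation: [0.0, 1.0, 0.024, -0.0]
wrist_force: [-0.1, 0.5, -0.8]
finger_gap: 0.0542
```

Run:
```python
from h import *
from m import Tp
G=Tp((81,-98,194)); togo(G,.0494)
snap('wrist','w6.png'); c=snap('side','s6.png')
k=3.5
I=cv2.resize(cv2.imread('pics/s6.png')[90:215,190:310],None,fx=k,fy=k,interpolation=cv2.INTER_CUBIC)
w=cv2.imread('pics/w6.png'); wc=cal('w6.png')
for q in [(81,-40,194),(81,-98,194),(81,-140,194),(10,-148,146),(10,-95,100)]: cv2.circle(w,tuple(int(round(v)) for v in proj(wc,Tp(q))),3,(255,0,255),-1)
J=cv2.resize(w,(380,285)); 
cv2.imwrite('pics/o6.png',np.hstack([I,cv2.copyMakeBorder(J,0,I.shape[0]-285,0,0,0)]))
```

```text
t 18.725 tcp [ 0.572  -0.2094  0.2993] F [-0.1  0.5 -0.8] gap 0.0542 
 shift [ 0.0763 -0.0147  0.1053] rot [ 0.001  0.    -0.001]
```

View pics/o6.png

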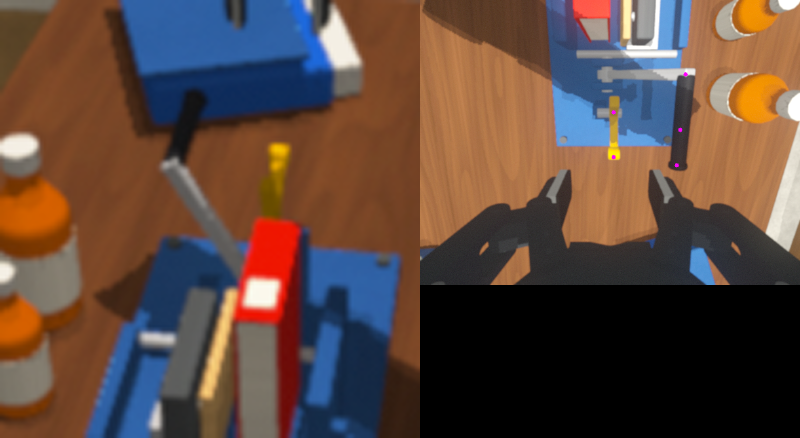

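The catch is flipped, with its tip on the 1.2 rad prediction at (613,157). The handle matches its prediction too, at (685,74)–(677,165). The large bottle stands close behind the handle, so I'll check the clearance.

Run:
```python
from h import *
from m import Tp,p
im=cv2.imread('pics/top1.png'); hsv=cv2.cvtColor(im,cv2.COLOR_BGR2HSV)
m=cv2.inRange(hsv,(5,170,130),(14,255,255)); m[:90]=0;m[150:]=0;m[:,:310]=0;m[:,410:]=0
n,l,s,ce=cv2.connectedComponentsWithStats(m); print(s[s[:,4]>20],ce[s[:,4]>20])
c=cal('top1.png')
def inv(X):
    d=X-[p[0],p[1],0]; k,n=np.cos(p[2]),np.sin(p[2]); return np.array([k*d[0]+n*d[1],-n*d[0]+k*d[1],d[2]])*1000
for uv,z in (((381,101),.2),((381,101),.24),((375,132),0),((375,132),.03),((365,115),0.1),((376,113),.15)): print(uv,z,inv(atz(c,uv,z)).round())
c=cal('side1.png')
for uv,z in (((201,178),0),((195,133),.2)): print('side',uv,inv(atz(c,uv,z)).round())
```

```text
[[     0      0    560    420 234601]
 [   365     98     26     25    371]
 [   323    111     21     20    228]] [[279.29493907 209.73811706]
 [376.55256065 112.53369272]
 [332.5745614  122.27192982]]
(381, 101) 0.2 [216. -69. 200.]
(381, 101) 0.24 [203. -61. 240.]
(375, 132) 0 [190. -80.   0.]
(375, 132) 0.03 [182. -75.  30.]
(365, 115) 0.1 [213. -41. 100.]
(376, 113) 0.15 [201. -62. 150.]
side (201, 178) [222. -73.   0.]
side (195, 133) [203. -35. 200.]
```

The big bottle's near edge is about 90 mm behind the handle, so there is clearance. Taking the handle.

Call:
carry_out:
  steps:
    - [0.3, 0.038, -0.007, 0, 0, 0, 0]
    - [0.3, 0.038, -0.008, 0, 0, 0, 0]
    - [0.3, 0, 0, 0, 0, 0, 0]
    - [0.3, 0, 0, 0.03, 0, 0, 0]
    - [0.3, 0, 0, 0.03, 0, 0, 0]
    - [0.3, 0, 0, 0.025, 0, 0, 0]
    - [0.3, 0, 0, 0.02, 0, 0, 0]
    - [0.3, 0, 0, 0, 0, 0, 0]

```text
clock: 19.82
tcp_pos: [0.6448, -0.1901, 0.1922]
orientation: [-0.001, 1.0, 0.024, -0.003]
wrist_force: [-0.1, 0.0, 0.3]
finger_gap: 0.0557
```

Call:
carry_out:
  steps:
    - [-1, 0, 0, 0, 0, 0, 0]
    - [-1, 0, 0, 0, 0, 0, 0]
    - [-1, 0, 0, 0, 0, 0, 0]
    - [-1, 0, 0, 0, 0, 0, 0]
    - [-1, 0, 0, 0, 0, 0, 0]
  grip_force: 100

```text
clock: 20.45
tcp_pos: [0.648, -0.1907, 0.1963]
orientation: [0.001, 1.0, 0.025, 0.001]
wrist_force: [1.5, 0.1, 6.1]
finger_gap: 0.0151
```

Call:
carry_out:
  steps:
    - [-1, -0.0077, 0, -0.0037, 0, 0, 0]
    - [-1, -0.0077, 0, -0.0037, 0, 0, 0]
    - [-1, -0.008, 0, -0.0029, 0, 0, 0]
    - [-1, -0.008, 0, -0.0029, 0, 0, 0]
    - [-1, -0.0082, 0, -0.0021, 0, 0, 0]
    - [-1, -0.0082, 0, -0.0021, 0, 0, 0]
    - [-1, -0.0084, 0, -0.0013, 0, 0, 0]
    - [-1, -0.0084, 0, -0.0013, 0, 0, 0]
    - [-1, -0.0085, 0, -0.0004, 0, 0, 0]
    - [-1, -0.0085, 0, -0.0004, 0, 0, 0]
    - [-1, 0, 0, 0, 0, 0, 0]

```text
clock: 21.82
tcp_pos: [0.5671, -0.1949, 0.2171]
orientation: [0.001, 1.0, 0.024, 0.002]
wrist_force: [5.1, -1.0, 5.8]
finger_gap: 0.0149
```

Run:
```python
from h import *
from m import Tp
togo(Tp((0,-98,215)),.0494)
s=env.get_state(); print(s['ft_torque'],s['wrist_force'],(Tp((0,-98,215))))
```

```text
t 21.825 tcp [ 0.5671 -0.1949  0.2171] F [ 5.1 -1.   5.8] gap 0.0149 
 shift [-0.0005  0.0001  0.0021] rot [ 0.002 -0.004 -0.   ]
[-0.00846176 -0.88935707  0.03274722] [ 5.07038468 -0.99586572  5.8011178 ] [ 0.56656428 -0.19507915  0.215     ]
```

Call:
carry_out:
  steps:
    - [-1, -0.0085, 0, 0.0004, 0, 0, 0]
    - [-1, -0.0085, 0, 0.0004, 0, 0, 0]
    - [-1, -0.0084, 0, 0.0013, 0, 0, 0]
    - [-1, -0.0084, 0, 0.0013, 0, 0, 0]
    - [-1, -0.0082, 0, 0.0021, 0, 0, 0]
    - [-1, -0.0082, 0, 0.0021, 0, 0, 0]
    - [-1, -0.008, 0, 0.0029, 0, 0, 0]
    - [-1, -0.008, 0, 0.0029, 0, 0, 0]
    - [-1, -0.0077, 0, 0.0037, 0, 0, 0]
    - [-1, -0.0077, 0, 0.0037, 0, 0, 0]
    - [-1, 0, 0, 0, 0, 0, 0]
    - [-1, 0, 0, 0, 0, 0, 0]

```text
clock: 23.32
tcp_pos: [0.4872, -0.1991, 0.1974]
orientation: [0.001, 1.0, 0.025, 0.004]
wrist_force: [6.7, 1.2, 12.3]
finger_gap: 0.0152
```

Call:
carry_out:
  steps:
    - [-1, -0.003, 0, 0.0015, 0, 0, 0]
    - [-1, 0, 0, 0, 0, 0, 0]
    - [-1, 0, 0, 0, 0, 0, 0]

```text
clock: 23.7
tcp_pos: [0.4849, -0.1992, 0.1961]
orientation: [0.001, 1.0, 0.025, 0.004]
wrist_force: [7.3, 2.7, 11.3]
finger_gap: 0.0149
```

Call:
carry_out:
  steps:
    - [-1, -0.002, 0, 0.001, 0, 0, 0]
    - [-1, 0, 0, 0, 0, 0, 0]
    - [-1, 0, 0, 0, 0, 0, 0]

```text
clock: 24.08
tcp_pos: [0.4846, -0.1993, 0.196]
orientation: [0.001, 1.0, 0.025, 0.006]
wrist_force: [10.0, 4.5, 13.4]
finger_gap: 0.0152
```

Run:
```python
from h import *
from m import Tp,p
s=env.get_state(); d=s['tcp_pos']-[p[0],p[1],0]; k,n=np.cos(p[2]),np.sin(p[2]); x=(k*d[0]+n*d[1])*1000; z=d[2]*1000
print('press x,z',x,z,'angle',.5-np.arctan2(x,z-45),'r',np.hypot(x,z-45),s['wrist_force'],s['finger_gap'])
```

```text
press x,z -82.0694704423062 195.95309807701042 angle 0.9979744282596289 r 171.82035908974262 [10.02326191  4.50509664 13.37215983] 0.015161743014396893
```

The motion is saturating at about 0.998 rad. One more small pull for margin, then the last look.

Call:
carry_out:
  steps:
    - [-1, -0.003, 0, 0.0015, 0, 0, 0]
    - [-1, 0, 0, 0, 0, 0, 0]
    - [-1, 0, 0, 0, 0, 0, 0]
    - [-1, 0, 0, 0, 0, 0, 0]

```text
clock: 24.58
tcp_pos: [0.4841, -0.1993, 0.1957]
orientation: [0.001, 1.0, 0.026, 0.009]
wrist_force: [16.6, 7.0, 15.5]
finger_gap: 0.0151
```

Run:
```python
from h import *
k=3.4
snap('side','s7.png'); snap('wrist','w7.png')
I=cv2.resize(cv2.imread('pics/s7.png')[90:245,185:315],None,fx=k,fy=k,interpolation=cv2.INTER_CUBIC)
J=cv2.resize(cv2.imread('pics/w7.png'),(350,262))
cv2.imwrite('pics/o7.png',np.hstack([I,cv2.copyMakeBorder(J,0,I.shape[0]-262,0,0,0)]))
```

```text
(no output)
```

View pics/o7.png

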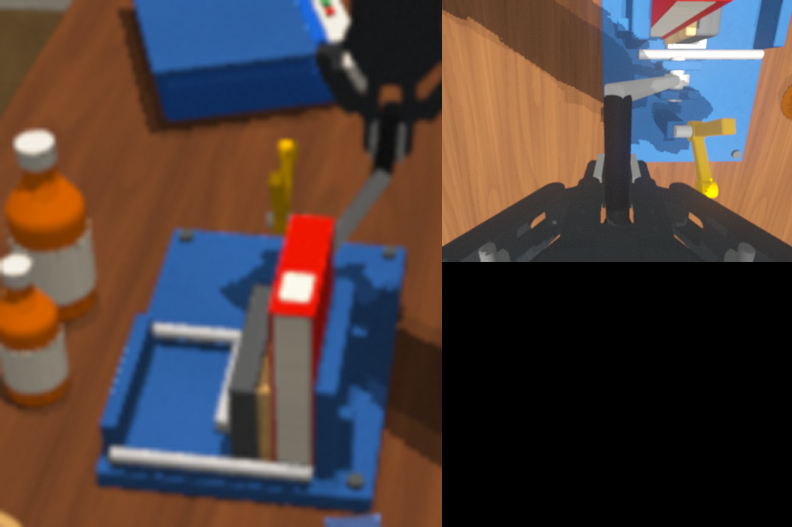

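The last look shows the book upright and clamped between the plate (265,410) and the front jaw (325,330). The handle is between the pads, the lever leans towards the robot, and the catch is still flipped, with its tip at (710,190). Handing in.

```bash
python3 -c "
from workcell import env
s=env.get_state(); print(s['clock'],s['tcp_pos'],s['wrist_force'],s['finger_gap']); print(env.hand_in())"
```

```text
24.675 [ 0.48412162 -0.19935128  0.19573783] [17.03822461  6.68683691 15.60566909] 0.01479604615361473
the job is handed in; nothing more can be done
None
```

The job was finished and handed in at 24.7 s; the hand-in gives no verdict. I stood the red book spine up in the press bay and released it. Then I flipped the yellow catch to its stop and pulled the lever by its black handle to its stop, where the gripper still holds it.

**Last checks:**
- **Lever:** the gripper position gave about 0.998 rad. The last 3 mm of pull moved it only 0.5 mm while the force rose. The wrist force was about 24 N at hand-in, well under the 120 N limit.
- **Book and catch:** the final picture shows the book upright and clamped between the plate and the front jaw, with the catch still flipped.
- **Other items:** both glue bottles looked untouched in the final picture. The blue and green books and the tape roll were outside it; I last saw them in place while carrying the book.

**One disagreement:** the finger gap on the 18 mm handle read 15 mm. I put this down to the pads giving under the 100 N grip. The reading stayed steady through the pull, and the picture shows the handle between the pads.

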